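# Fold the card tray's flap over and tuck its edge under the lip

## Robot

A 7-joint arm with a two-finger parallel gripper is mounted at the origin on a cart in front of the work surface, level with it; the furniture and walls round the work are solid. World frame = base frame: x ahead of the robot, y to its left, z up, the work surface at z = 0. Lengths are in m, angles in rad, forces in N, time in s.
With the tool pointing down it reaches from about 0.425 to 0.925 m from the base axis. Payload 6.8 kg.
Tool frame: the origin (TCP) lies between the finger pads; the fingertips stand r.tip_reach ahead of it and the grasp point (between the pads) lies 11 mm behind it (r.tip_reach is the distance from the TCP to the fingertips, in m); z points along the fingers, y is the direction in which the jaws open and shut (so a half turn about z gives the same grasp; the last joint's range is limited). The gripper opens to 85 mm and grips with 20 to 120 N. Pads are 22 mm wide; open, the fingers measure 114 mm over their backs; the gripper's body (76 mm by 85 mm) begins 54 mm behind the grasp point. The pads swing forward as they close: fully open they stand 13 mm farther back than shut.
Start: joints at [1.017, 0.477, 0.022, 1.555, -0.011, 1.109, -0.083], TCP at [0.291, -0.609, 0.239] pointing down, gripper open.
Joint ranges: [-2.96, 2.96], [-0.34, 2.1], [-1.41, 1.46], [0.24, 2.44], [-1.37, 4.51], [0.17, 1.92], [-2.96, 2.96]. Speed limits (rad/s): [2.39, 2.39, 3.14, 3.14, 3.14, 3.14, 3.14].

## Interface

Orientations are given as a rotation vector (axis times angle).
In Python, from bench import r, eyes, spotter gives the robot as it stands.
- The arm moves only by the tool carry_out, never from a script. Its argument "series" is text: rows parted by semicolons, each of 5 numbers parted by spaces: the shift along the tool's x, y, z in cm, then the turn about the tool's z in rad, then the opening, from 0 (shut) to 1 (fully open). In form: x y z yaw gripper; .... A call has 1 to 8 rows; each row shifts and turns the commanded pose from where the row before left it, along the tool's axes as they then stand; what a row does not reach is not made up. A row lasts 1/8 s, in which the tool goes at most 62.5 mm and 10.7 degrees, less where a joint would pass 70% of its speed; a pose out of reach is approached as far as the arm can. A call with a gripper value outside its range is refused whole. The fingers move at their own pace and stop on an object; "grip_force" is the grip in N (left out, the last holds). Time passes only in rows, so rows that do not move let the fingers close. It gives the time, the measured TCP pose, the force and the opening at its end, in the units of the state.
- r.get_obs(): the state, without advancing time (a new reading comes with each control period).
- eyes.grab_frame(name): name is "scene" or "side" or "wrist"; returns a dict with "color" (384x512x3 uint8, blue, green, red), "intrinsics" (3x3 intrinsics, pixels), "D" ([k1, k2, p1, p2, k3] as OpenCV has them; the pictures are not rectified), "R" (3x3) and "t" (3): a world point X has camera coordinates R X + t; the wrist camera has in their place "T_tool_cam" (4x4, takes a point from camera to tool coordinates, whose origin is the TCP and whose axes are the flange's). Camera axes: x right, y down, z forward; pixel columns grow to the right and rows downward; lengths in m; the calibration is good to about 2 mm. A picture is of the moment at which its call begins: read the wrist's pose just before it. There is no depth.
- r.hand_in(): hands the job in, once; it reports no verdict.
Trained networks look in a picture, given as the dict that the camera call returned (one of the last four; its "shot" number tells which), for a name from the list of things; names that differ only in an ending like _2 or _b are one class to them, and where a whole thing is asked for, a point or a joint stands for the part that bears it (a point fixed in the world has none). Each returns a list of dicts, best first, with "confidence" (0 to 1); they miss things now and then, are a little off and sometimes report something else, mostly with a low value. They report only what shows in the picture. A call takes as long as a camera call.
- spotter.search_frame(picture, query): "uv" ([column, row] in pixels, amid what is visible of it).
- spotter.trace(picture, query): "pixels" (384x512 bool, what is visible of it) and "uv" ([column, row] in pixels, amid what is visible of it).
- spotter.mark_of(picture, query): "uv" ([column, row] in pixels: a listed point, or the origin of a listed thing).
The state is a dict: "clock": time; "joints": joint angles; "qvel": joint speeds; "tau": joint torques, N m; "tcp_pos": TCP position; "orientation": TCP orientation; "contact_force": force on the tool from outside, world axes, zero at the start; "moment": the same for the moment, N m; "grip_width": finger opening in m.
Only numpy, scipy, OpenCV 4.12 (cv2) and the standard library are available. Lean on these libraries where they do the work, as an engineer would, in place of code of your own. Each camera call takes 0.05 s, during which the arm holds its last target.

## Task

Close the record-card tray: push the open metal flap over onto the cards, press it down against their spring and push it along by its thumb ridge until its free edge is tucked well under the metal lip, so that it stays shut by itself when you let go. Do it all with the closed fingertips, pushing only on the flap's outer face (the one with the ridge): do not pinch the flap or touch its underside, and do not pick up or push aside anything else on the counter.

Things in the scene. Friction and masses are not known exactly. Their poses are not given: they have to be found in the camera images.
- tray: Grey record-card tray, 150 (its x) x 193 (its y) mm, fixed to the counter; yaw varies. Origin: centre of its underside, on the counter; z up. The flap's hinge runs along tray x at tray y = +75 mm; the lip stands at tray y = -69 to -93 mm, so folding and tucking both go in tray -y. Grey cheeks hold the hinge at tray x = +-49 to +-55 mm, y = +44 to +90, up to 33 mm high.
- cards (a joint): How far the stack of paper cards in the tray's middle (110 x 70 mm, tray y = -35 to +35) is pressed down on its spring, m: 0 = top 30 mm above the counter, 0.008 = level with the underside of the flat flap, 0.0085 = stop. The spring gives 2.4 N at 0 and 5 N at 0.008; it pushes the flap up.
- flap (a joint): Flap angle, rad: 0 = flat (stop), 1.57 = upright, 2.1 = open stop, leaning away from the lip. Starts at 1.65 to 2.0. A stiffish hinge: it stays put between about 1.15 and 2.0; pushed lower it falls onto the sprung cards and rests at about 0.2, too high for the lip. Pressed flat and let go untucked, it springs up to about 0.14. Lying on top of the lip reads above 0.07.
- carriage (a joint): How far the hinge, with the flap on it, is pushed along its slots towards the lip (tray -y), m: 0 to 0.020 (stop); starts within 0 to 0.003. It takes about 3 N to move, 4 to 6 N with the flap pressed down, and stays where left. At 0 the flat flap's free edge is 8 mm short of the lip's level part (6 mm from its flared mouth); at 0.020 it is 12 mm under it.
- hinge_mid (a point): Middle of the hinge axis (moves with the carriage), 24.5 mm above the counter.
- flap_edge (a point): Middle of the flap's free edge, at its outer face. The aluminium flap is 80 mm wide (tray x), reaches 140 mm from the hinge axis, and is 5 mm thick: underside 22 mm and outer face 27 mm above the counter when flat.
- ridge_foot (a point): Middle of the foot of the thumb ridge on its hinge side, on the outer face, 85 mm from the hinge axis. The ridge: 68 mm long (along the hinge), 6 mm thick, 8.5 mm high, on the outer face (the upper face when shut; turned away from the lip when open). Between hinge knuckles and ridge 75 mm of flat face are free for fingertips.
- flap_underside: Inner face of the flap (towards the cards when shut), 72 x 122 mm; fingers must not touch it. Origin: middle of the hinge axis; turns with the flap.
- lip_mouth (a point): Middle of the edge of the retaining lip, at its underside: 30 mm above the counter, 3 mm thick, 100 mm long (parallel to the hinge), overhanging 15 mm towards the hinge from an end wall, with a short mouth flared upward (up to 36 mm high). The flap goes under it with 3 mm to spare above it when pressed flat.
- eraser: Bystander, to be left alone: white eraser in a grey sleeve, 23 x 52 x 13, lying just in front of the tray (sizes in mm). Origin: centre of its underside.
- clip: Bystander, to be left alone: large black binder clip, 41 x 51 x 21, just behind the tray (sizes in mm). Origin: centre of its underside.
- stamp: Bystander, to be left alone: wooden rubber stamp, 28 x 58 x 73 high, standing beyond the lip end of the tray (sizes in mm). Origin: centre of its underside.
- marker: Bystander, to be left alone: grey-white marker pen, 125 long, 18 thick, lying behind the tray (sizes in mm). Origin: centre of its underside.
- tape_roll: Bystander, to be left alone: roll of tape, 104 across, 25 high, lying flat, front right (sizes in mm). Origin: centre of its underside.
- tape_dispenser: Bystander, to be left alone: desk tape dispenser, 36 x 167 x 78, farther back, beyond the tray (sizes in mm). Origin: centre of its underside.
- stapler: Bystander, to be left alone: long black heavy stapler, 60 x 274 x 79, front right (sizes in mm). Origin: centre of its underside.
- pen: Bystander, to be left alone: black pen, 145 long, 12 thick, front left (sizes in mm). Origin: centre of its underside.

How it is judged:
On the way:
1. the flap is folded over onto the cards, not yet tucked (value of joint flap below 0.4 rad and value of joint carriage below 0.012 m).
At the end, for the whole second after the job is handed in: Flap shut within 0.05 rad of flat and still, its carriage pushed at least 14 mm towards the lip, so the free edge lies at least 6 mm under the lip and is held by it; every bystander within 3 cm of its start; nothing touched by the robot (value of joint flap between -0.03 and 0.05 rad and value of joint carriage above 0.014 m and velocity of joint flap between -0.05 and 0.05 rad/s and distance of each of eraser, clip, stamp, marker, tape_roll, tape_dispenser, stapler, pen from where it was at the start of the episode below 0.03 m).
It fails at once if any of the other things on the counter is lifted, carried or pushed more than 3 cm (distance of any of eraser, clip, stamp, marker, tape_roll, tape_dispenser, stapler, pen from where it was at the start of the episode above 0.03 m).
It fails at once if the flap's underside is touched by the fingers (pinched, hooked or lifted instead of pushed on its outer face) (contact force between the fingers and flap_underside above 1 N).
It also fails if it takes over 42 s, if anything falls off the work surface, if the arm or the gripper's body presses on something with over 40 N, if the wrist force passes 120 N, or if a joint passes its speed limit or range.

## Working session

There is one attempt and no reset: what is moved stays moved. The work goes in short steps, Python scripts to look and compute and a tool call to move; the robot and the scene stay as the last step left them, time stands still between calls to the robot, and variables do not carry over. Pictures are saved under pics/ and viewed, and the job is handed in when it is done.

Besides the shell and the picture viewer there is one more tool, called after "Call:" as name(argument=value, ...) on one line, values as JSON. carry_out: Moves the arm, as the interface text tells. Its arguments: {"type":"object","properties":{"series":{"type":"string"},"grip_force":{"type":"number"}},"required":["series"]}

```bash
mkdir -p pics; ls
cat > h.py <<'E'
import numpy as np, cv2
from bench import r, eyes, spotter
E
python3 - <<'E'
from h import *
o=r.get_obs(); print({k:np.round(v,3) for k,v in o.items()}, r.tip_reach)
for n in ["scene","side","wrist"]:
    p=eyes.grab_frame(n); cv2.imwrite(f"pics/{n}0.png",p["color"]); print(n,p["intrinsics"].round(1).tolist(),p.get("R"),p.get("t"),p.get("T_tool_cam"))
    for q in ["hinge_mid","flap_edge","ridge_foot","lip_mouth","tray","stamp","clip","marker","eraser"]:
        m=spotter.mark_of(p,q)
        print(q,[(np.round(a["uv"],1).tolist(),round(a["confidence"],2)) for a in m[:2]])
E
```

```text
pics
{'clock': np.float64(0.0), 'joints': array([ 1.017,  0.478,  0.022,  1.556, -0.011,  1.109, -0.083]), 'qvel': array([-0.002,  0.001,  0.   ,  0.002,  0.001,  0.   ,  0.   ]), 'tau': array([-1.0000e-03, -5.9646e+01,  1.6080e+00, -2.8119e+01,  1.2000e-02,
        9.0000e-03, -0.0000e+00]), 'tcp_pos': array([ 0.291, -0.609,  0.238]), 'orientation': array([-3.062e+00, -6.940e-01,  1.000e-03]), 'contact_force': array([0.795, 0.059, 0.661]), 'moment': array([ 0.02 , -0.06 , -0.009]), 'grip_width': np.float64(0.085)} 0.008
scene [[370.7, 0.0, 256.0], [0.0, 370.7, 195.9], [0.0, 0.0, 1.0]] [[-0.88963356 -0.45667308 -0.00135263]
 [-0.34672105  0.67736046 -0.64881994]
 [ 0.29721482 -0.57674301 -0.76094077]] [0.50104617 0.23025739 1.25666393] None
hinge_mid [([263.5, 244.5], 0.81), ([268.9, 198.8], 0.72)]
flap_edge [([266.1, 225.1], 0.64)]
ridge_foot [([267.9, 233.1], 0.9)]
lip_mouth [([263.5, 209.0], 0.66), ([265.7, 229.1], 0.44)]
tray [([265.4, 232.4], 0.74)]
stamp [([268.0, 199.0], 0.49)]
clip [([228.7, 218.0], 0.51)]
marker [([239.5, 249.0], 0.64), ([272.8, 201.2], 0.35)]
eraser [([296.
[... 368 characters left out ...]
.27)]
ridge_foot [([213.5, 169.6], 0.69), ([213.9, 187.9], 0.69)]
lip_mouth [([235.5, 194.2], 0.64)]
tray [([223.6, 195.0], 0.58)]
stamp [([241.6, 210.6], 0.58)]
clip [([286.9, 196.2], 0.66), ([251.7, 191.1], 0.44)]
marker [([229.9, 181.4], 0.61)]
eraser []
wrist [[331.0, 0.0, 255.1], [0.0, 331.0, 194.1], [0.0, 0.0, 1.0]] None None [[ 1.04816649e-03 -9.62979296e-01 -2.69573323e-01  6.90566208e-02]
 [ 9.99999404e-01  9.26785149e-04  5.77545845e-04  6.97422901e-04]
 [-3.06328139e-04 -2.69573767e-01  9.62979694e-01 -1.34020262e-01]
 [ 0.00000000e+00  0.00000000e+00  0.00000000e+00  1.00000000e+00]]
hinge_mid []
flap_edge []
ridge_foot []
lip_mouth []
tray []
stamp []
clip []
marker []
eraser []
```

Run:
```python
import cv2
a=cv2.imread("pics/scene0.png")[130:310,150:390]; cv2.imwrite("pics/s0c.png",cv2.resize(a,(800,600),interpolation=cv2.INTER_CUBIC))
a=cv2.imread("pics/side0.png")[110:260,130:330]; cv2.imwrite("pics/d0c.png",cv2.resize(a,(800,600),interpolation=cv2.INTER_CUBIC))
```

```text
(no output)
```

View pics/s0c.png

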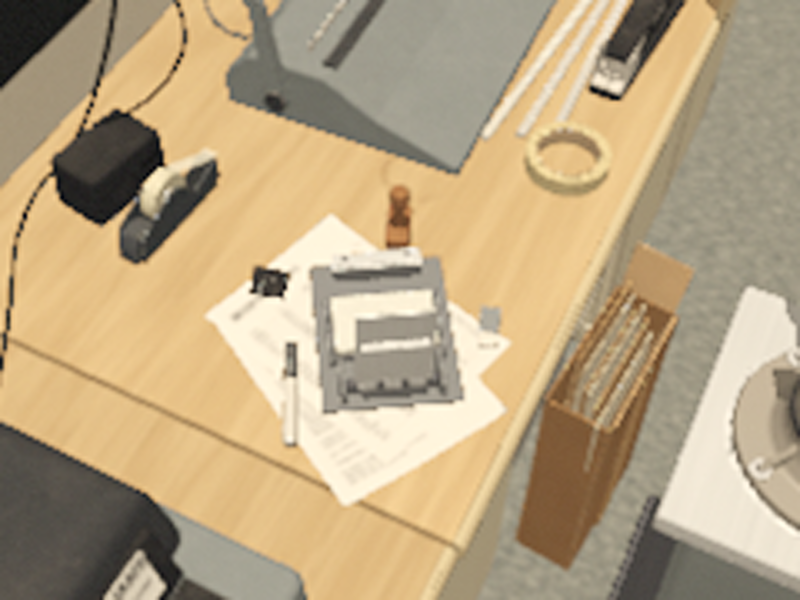

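View pics/d0c.png

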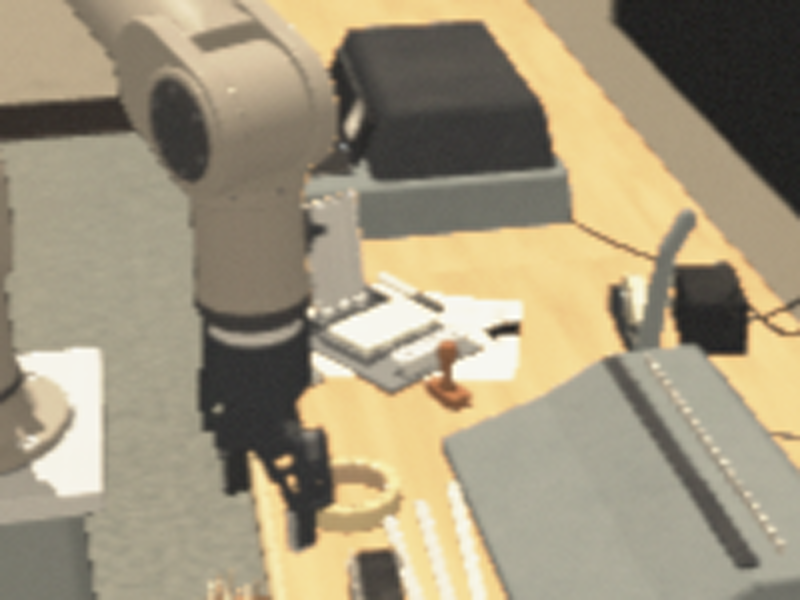

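View pics/scene0.png

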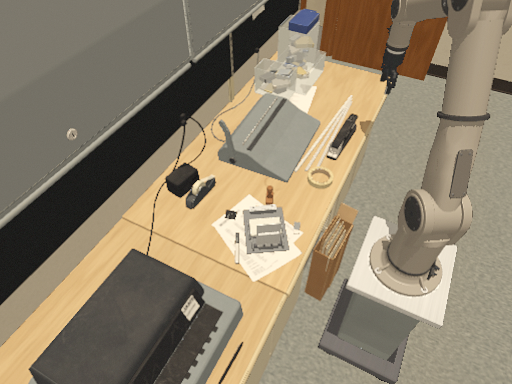

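The tray is about mid-counter with its lip towards the stamp (crop 400,260) and its hinge at crop (395,385). The flap stands open, leaning away. The side view agrees. Next I'll turn this into positions.

```bash
cat > h.py <<'E'
import numpy as np, cv2
from scipy.spatial.transform import Rotation as Ro
from bench import r, eyes, spotter
def cam(p,o=None):
    if "R" in p and p["R"] is not None: return np.array(p["R"]),np.array(p["t"])
    T=np.eye(4);T[:3,:3]=Ro.from_rotvec(o["orientation"]).as_matrix();T[:3,3]=o["tcp_pos"]
    M=np.linalg.inv(T@np.array(p["T_tool_cam"])); return M[:3,:3],M[:3,3]
def ray(p,uv,o=None):
    R,t=cam(p,o)
    x=cv2.undistortPoints(np.array([[uv]],float),p["intrinsics"],p["D"])[0,0]
    return -R.T@t, R.T@np.array([x[0],x[1],1])
def onz(p,uv,z,o=None):
    c,d=ray(p,uv,o); return c+d*(z-c[2])/d[2]
def proj(p,X,o=None):
    R,t=cam(p,o)
    return cv2.projectPoints(np.array(X,float).reshape(-1,3),cv2.Rodrigues(R)[0],t,p["intrinsics"],p["D"])[0][:,0]
def tri(rs):
    A=np.zeros((3,3));b=np.zeros(3)
    for c,d in rs:
        d=d/np.linalg.norm(d);P=np.eye(3)-np.outer(d,d);A+=P;b+=P@c
    return np.linalg.solve(A,b)
Z=dict(hinge_mid=.0245,lip_mouth=.030,tray=0,stamp=0,clip=0,marker=0,eraser=0,tape_roll=0,tape_dispenser=0)
E
python3 - <<'E'
from h import *
P={n:eyes.grab_frame(n) for n in ["scene","side"]}
for n,p in P.items():
    print(n, "cam",ray(p,[256,192])[0].round(2))
    for q,z in Z.items():
        m=spotter.mark_of(p,q)
        print(q,[(onz(p,a["uv"],z).round(3).tolist(),round(a["confidence"],2)) for a in m[:2]])
for q in ["flap_edge","ridge_foot"]:
    print(q,tri([ray(p,spotter.mark_of(p,q)[0]["uv"]) for p in P.values()]).round(3))
E
```

```text
scene cam [0.15 0.8  1.11]
hinge_mid [([0.448, 0.142, 0.024], 0.72)]
lip_mouth [([0.513, -0.02, 0.03], 0.73), ([0.515, 0.026, 0.03], 0.71)]
tray [([0.477, 0.099, 0.0], 0.56), ([0.382, -0.491, 0.0], 0.29)]
stamp [([0.529, -0.044, 0.0], 0.58)]
clip [([0.626, 0.11, 0.0], 0.65)]
marker [([0.524, 0.211, 0.0], 0.62)]
eraser [([0.383, 0.038, 0.0], 0.66)]
tape_roll [([0.395, -0.237, 0.0], 0.92)]
tape_dispenser [([0.784, 0.041, 0.0], 0.86)]
side cam [ 0.23 -1.61  0.92]
hinge_mid [([0.44, 0.135, 0.024], 0.76)]
lip_mouth [([0.529, 0.022, 0.03], 0.64)]
tray [([0.484, 0.102, 0.0], 0.65), ([0.536, 0.225, 0.0], 0.43)]
stamp [([0.529, -0.039, 0.0], 0.55)]
clip [([0.601, 0.08, 0.0], 0.41)]
marker [([0.47, 0.424, 0.0], 0.63), ([0.528, 0.2, 0.0], 0.61)]
eraser [([0.486, 0.101, 0.0], 0.71), ([0.403, -0.516, 0.0], 0.43)]
tape_roll [([0.399, -0.267, 0.0], 0.71)]
tape_dispenser [([0.784, 0.05, 0.0], 0.5)]
flap_edge [0.436 0.171 0.156]
ridge_foot [0.433 0.166 0.114]
```

```bash
cat > sim.py <<'E'
from h import *
def sim(series,pos=None,rv=None):
    o=r.get_obs()
    p=np.array(o["tcp_pos"] if pos is None else pos,float); R=Ro.from_rotvec(o["orientation"] if rv is None else rv)
    for row in series.split(";"):
        v=[float(x) for x in row.split()]
        p=p+R.apply(np.array(v[:3])/100); R=R*Ro.from_rotvec([0,0,v[3]])
        x=R.as_matrix()[:,0]
        print(p.round(3),"r",round(np.hypot(p[0],p[1]),3),"az",round(np.degrees(np.arctan2(p[1],p[0])),1),"a",round(np.degrees(np.arctan2(x[1],x[0])),1))
    return p,R.as_rotvec()
E
python3 - <<'E'
from sim import *
a=";".join(["5.6 -2.3 -0.8 -0.1 0"]*8); b=";".join(["5.6 -0.4 0 -0.11 0"]*6)
p,v=sim(a); sim(b,p,v)
E
```

```text
[ 0.332 -0.564  0.247] r 0.654 az -59.5 a 31.3
[ 0.368 -0.515  0.255] r 0.633 az -54.5 a 37.0
[ 0.398 -0.463  0.263] r 0.611 az -49.3 a 42.7
[ 0.424 -0.408  0.271] r 0.589 az -43.9 a 48.5
[ 0.444 -0.351  0.279] r 0.566 az -38.4 a 54.2
[ 0.458 -0.292  0.287] r 0.543 az -32.6 a 59.9
[ 0.466 -0.232  0.295] r 0.521 az -26.5 a 65.7
[ 0.468 -0.172  0.303] r 0.499 az -20.2 a 71.4
[ 0.482 -0.118  0.303] r 0.497 az -13.7 a 77.7
[ 0.49  -0.062  0.303] r 0.494 az -7.2 a 84.0
[ 0.492 -0.006  0.303] r 0.492 az -0.7 a 90.3
[0.488 0.05  0.303] r 0.491 az 5.9 a 96.6
[0.478 0.105 0.303] r 0.489 az 12.4 a 102.9
[0.461 0.159 0.303] r 0.488 az 19.0 a 109.2
```

Call:
carry_out(series="5.6 -2.3 -2 -0.1 0;5.6 -2.3 -2 -0.1 0;5.6 -2.3 -2 -0.1 0;5.6 -2.3 -1 -0.1 0;5.6 -2.3 0 -0.1 0;5.6 -2.3 0 -0.1 0;5.6 -2.3 0 -0.1 0;5.6 -2.3 0 -0.1 0", grip_force=40)

```text
clock: 3.7
tcp_pos: [0.4666, -0.1727, 0.3084]
orientation: [2.548, 1.837, 0.001]
contact_force: [1.7, 0.0, 0.5]
grip_width: -0.0001
```

Call:
carry_out(series="5.6 -0.4 0 -0.12 0;5.6 -0.4 0 -0.12 0;5.6 -0.4 0 -0.12 0;5.6 -0.4 0 -0.12 0;5.6 -0.4 0 -0.12 0;0 0 0 -0.1 0;0 0 0 0 0")

```text
clock: 4.58
tcp_pos: [0.4699, 0.1021, 0.3082]
orientation: [1.768, 2.596, -0.0]
contact_force: [0.4, -0.2, -0.9]
grip_width: -0.0
```

Run:
```python
from h import *
o=r.get_obs(); print({k:np.round(v,3) for k,v in o.items() if k in("clock","joints","tcp_pos","contact_force")})
P={}
for n in ["wrist","scene","side"]:
    p=eyes.grab_frame(n);P[n]=p; cv2.imwrite(f"pics/{n}1.png",p["color"])
    for q,z in list(Z.items())[:7]:
        m=spotter.mark_of(p,q)
        print(n,q,[(np.round(a["uv"]).tolist(),onz(p,a["uv"],z,o).round(3).tolist(),round(a["confidence"],2)) for a in m[:2]])
    for q in ["flap_edge","ridge_foot"]: print(q,[(np.round(a["uv"]).tolist(),round(a["confidence"],2)) for a in spotter.mark_of(p,q)[:2]])
```

```text
{'clock': np.float64(4.575), 'joints': array([ 0.232,  0.138, -0.627,  1.883,  0.089,  1.148, -0.052]), 'tcp_pos': array([0.47 , 0.102, 0.308]), 'contact_force': array([ 0.379, -0.226, -0.858])}
wrist hinge_mid [([248.0, 112.0], [0.443, 0.15, 0.025], 0.6)]
wrist lip_mouth [([271.0, 224.0], [0.523, 0.027, 0.03], 0.82)]
wrist tray [([259.0, 163.0], [0.48, 0.092, 0.0], 0.94), ([251.0, 110.0], [0.445, 0.153, 0.0], 0.27)]
wrist stamp []
wrist clip [([358.0, 191.0], [0.623, 0.106, 0.0], 0.92), ([441.0, 263.0], [0.784, 0.052, 0.0], 0.64)]
wrist marker [([332.0, 100.0], [0.537, 0.203, 0.0], 0.74)]
wrist eraser [([174.0, 178.0], [0.381, 0.031, 0.0], 0.58)]
flap_edge [([241.0, 94.0], 0.62), ([243.0, 98.0], 0.27)]
ridge_foot [([244.0, 100.0], 0.93)]
scene hinge_mid [([266.0, 242.0], [0.447, 0.151, 0.024], 0.94)]
scene lip_mouth [([265.0, 206.0], [0.522, 0.009, 0.03], 0.45)]
scene tray [([265.0, 233.0], [0.475, 0.1, 0.0], 0.82)]
scene stamp [([270.0, 199.0], [0.526, -0.051, 0.0], 0.56)]
scene clip [([228.0, 216.0], [0.632, 0.094, 0.0], 0.52)]
scene marker [([234.0, 249.0], [0.541, 0.209, 0.0], 0.7)]
scene eraser [([293.0, 229.0], [0.391, 0.04, 0.0], 0.62)]
flap_edge [([268.0, 226.0], 0.97), ([229.0, 216.0], 0.51)]
ridge_foot [([267.0, 232.0], 0.63), ([322.0, 180.0], 0.25)]
side hinge_mid [([216.0, 190.0], [0.439, 0.109, 0.024], 0.65), ([226.0, 193.0], [0.484, 0.073, 0.024], 0.46)]
side lip_mouth [([237.0, 193.0], [0.528, 0.048, 0.03], 0.42)]
side tray [([228.0, 195.0], [0.492, 0.098, 0.0], 0.72)]
side stamp [([243.0, 208.0], [0.539, -0.039, 0.0], 0.54)]
side clip [([252.0, 194.0], [0.61, 0.082, 0.0], 0.56), ([205.0, 205.0], [0.376, 0.02, 0.0], 0.5)]
side marker []
side eraser [([207.0, 201.0], [0.391, 0.061, 0.0], 0.6)]
flap_edge [([214.0, 159.0], 0.91), ([214.0, 169.0], 0.72)]
ridge_foot [([215.0, 169.0], 0.66)]
```

View pics/wrist1.png

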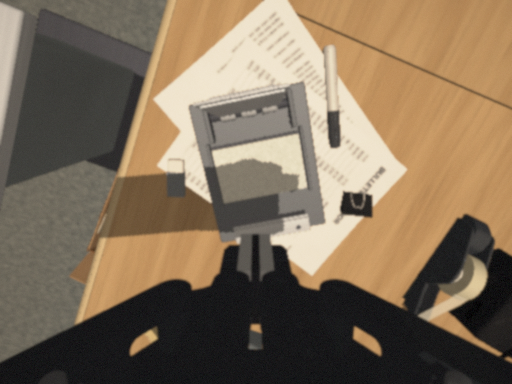

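View pics/side1.png

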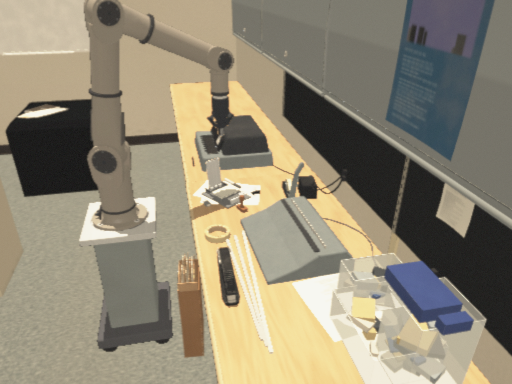

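Wrist view: hinge knuckles at about (250,113), lip near (285,228). The flap is upright and seen edge-on around (245,97), with the bystanders clear of the tray sides. The tuck direction is about −57° in the world frame. I'll move behind the flap.

Call:
carry_out(series="0 0 0 -0.1 0;0 0 0 -0.1 0;4.5 0.1 0 0 0;4.5 0.1 0 0 0;4.5 0.1 0 0 0;3 0 0 0 0;0 0 0 0 0")

```text
clock: 6.95
tcp_pos: [0.3814, 0.2441, 0.3084]
orientation: [1.494, 2.764, 0.001]
contact_force: [1.1, 0.5, 0.2]
grip_width: -0.0002
```

Run:
```python
from h import *
o=r.get_obs(); print({k:np.round(v,3) for k,v in o.items() if k in("clock","joints","tcp_pos","orientation","contact_force")})
P={};U={}
for n in ["wrist","scene","side"]:
    p=eyes.grab_frame(n);P[n]=p; cv2.imwrite(f"pics/{n}2.png",p["color"])
    for q,z in list(Z.items())[:3]:
        m=spotter.mark_of(p,q)
        print(n,q,[(np.round(a["uv"]).tolist(),onz(p,a["uv"],z,o).round(3).tolist(),round(a["confidence"],2)) for a in m[:2]])
    for q in ["flap_edge","ridge_foot"]:
        m=spotter.mark_of(p,q); print(q,[(np.round(a["uv"]).tolist(),round(a["confidence"],2)) for a in m[:2]])
        if m: U.setdefault(q,[]).append(ray(p,m[0]["uv"],o))
for q in U: print(q,len(U[q]),tri(U[q]).round(3))
```

```text
{'clock': np.float64(6.95), 'joints': array([ 0.046,  0.1  , -0.789,  1.931,  0.078,  1.141, -0.193]), 'tcp_pos': array([0.381, 0.244, 0.308]), 'orientation': array([1.494e+00, 2.764e+00, 1.000e-03]), 'contact_force': array([1.066, 0.505, 0.211])}
wrist hinge_mid [([257.0, 238.0], [0.445, 0.153, 0.025], 0.78)]
wrist lip_mouth [([252.0, 330.0], [0.518, 0.029, 0.03], 0.5)]
wrist tray []
flap_edge []
ridge_foot []
scene hinge_mid [([266.0, 244.0], [0.444, 0.157, 0.024], 0.93), ([266.0, 228.0], [0.472, 0.095, 0.024], 0.58)]
scene lip_mouth [([265.0, 208.0], [0.515, 0.017, 0.03], 0.55)]
scene tray [([266.0, 233.0], [0.473, 0.1, 0.0], 0.74)]
flap_edge [([267.0, 226.0], 0.64)]
ridge_foot [([267.0, 234.0], 0.82)]
side hinge_mid [([216.0, 188.0], [0.443, 0.133, 0.024], 0.89), ([289.0, 196.0], [0.762, -0.016, 0.024], 0.4)]
side lip_mouth [([233.0, 194.0], [0.51, 0.043, 0.03], 0.46), ([213.0, 172.0], [0.452, 0.31, 0.03], 0.33)]
side tray [([225.0, 196.0], [0.477, 0.089, 0.0], 0.77)]
flap_edge [([214.0, 184.0], 0.17)]
ridge_foot [([214.0, 171.0], 0.86)]
flap_edge 2 [0.446 0.112 0.06 ]
ridge_foot 2 [0.439 0.163 0.099]
```

View pics/wrist2.png

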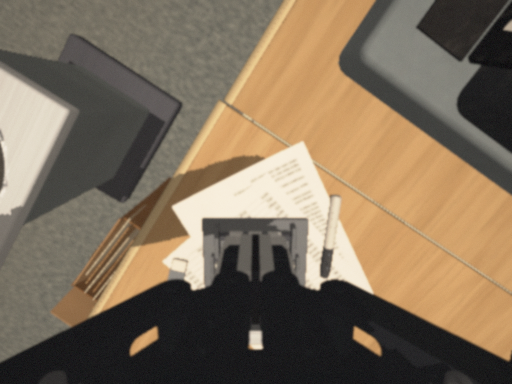

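View pics/scene2.png

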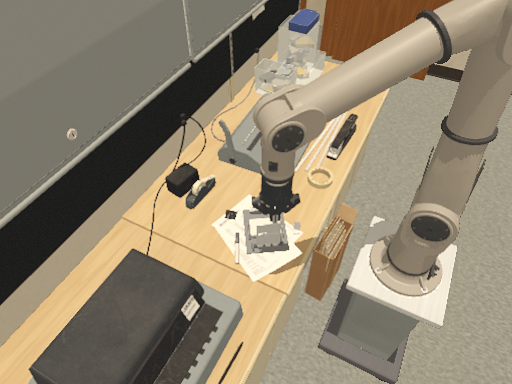

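The wrist view shows the tray's hinge edge level at row 219 and centred on column 255, so the tool is aligned. The fingertips are about 11 cm behind the hinge. I'll descend and push.

Call:
carry_out(series="0 0 4.5 0 0;0 0 4.5 0 0;0 0 4.5 0 0;0 0 3.3 0 0;0 0 0 0 0")

```text
clock: 8.48
tcp_pos: [0.3813, 0.241, 0.1383]
orientation: [-1.498, -2.758, 0.006]
contact_force: [-0.0, -0.8, -0.1]
grip_width: -0.0002
```

Run:
```python
from h import *
o=r.get_obs(); print({k:np.round(v,3) for k,v in o.items() if k in("clock","tcp_pos","contact_force")})
for n in ["side","scene"]:
    p=eyes.grab_frame(n); a=p["color"][110:260,130:330] if n=="side" else p["color"][150:300,180:380]
    cv2.imwrite(f"pics/{n}3.png",cv2.resize(a,(800,600),interpolation=cv2.INTER_CUBIC))
```

```text
{'clock': np.float64(8.475), 'tcp_pos': array([0.381, 0.241, 0.138]), 'contact_force': array([-0.036, -0.819, -0.067])}
```

View pics/side3.png

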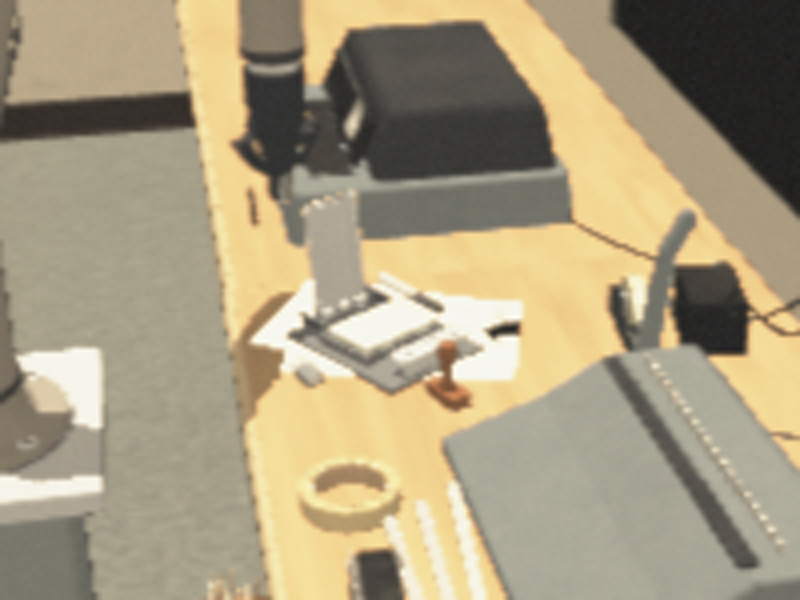

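View pics/scene3.png

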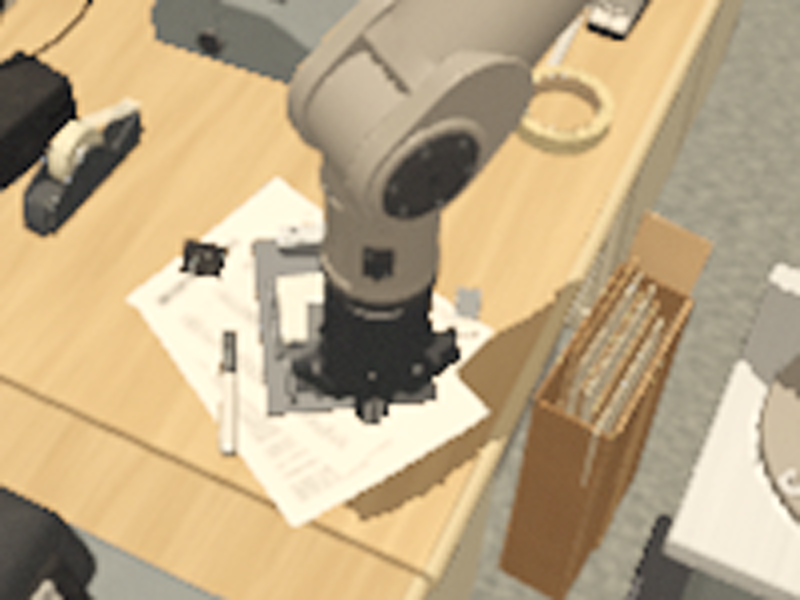

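The fingers are behind the flap, whose upper edge is at side crop (333,195). I'll push forward.

Call:
carry_out(series="-1.3 0 0 0 0;-1.3 0 0 0 0;-1.3 0 0 0 0;-1.3 0 0 0 0;-1.3 0 0 0 0;-1.3 0 0 0 0;-1.3 0 0 0 0;-1.3 0 0 0 0")

```text
clock: 9.57
tcp_pos: [0.4397, 0.154, 0.14]
orientation: [-1.5, -2.76, 0.0]
contact_force: [-0.4, -0.5, -0.5]
grip_width: 0.0
```

Run:
```python
from h import *
for n in ["side"]:
    p=eyes.grab_frame(n); a=p["color"][110:260,130:330] if n=="side" else p["color"][150:300,180:380]
    cv2.imwrite(f"pics/{n}4.png",cv2.resize(a,(800,600),interpolation=cv2.INTER_CUBIC))
```

```text
(no output)
```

View pics/side4.png

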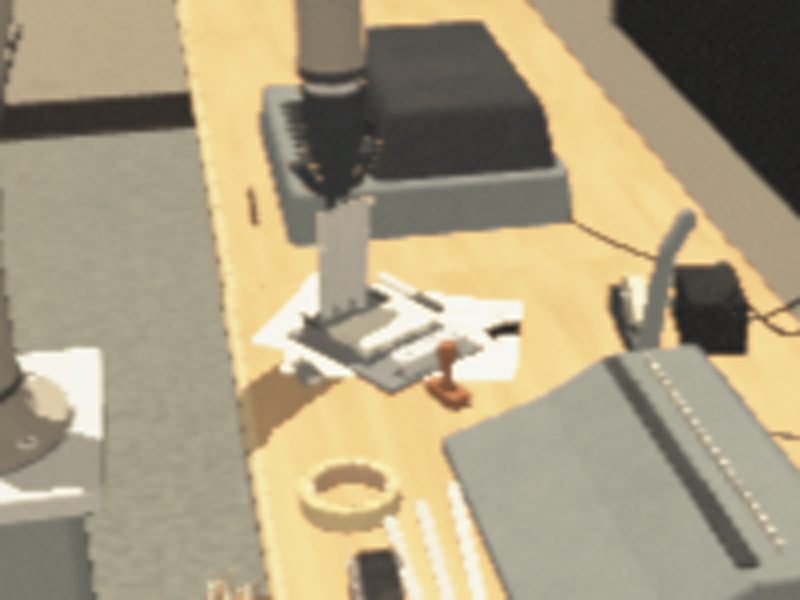

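The flap is now about upright (edge at crop (345,203)) with the fingers behind it and the force low. I'll keep going.

Call:
carry_out(series="-1 0 0 0 0;-1 0 0 0 0;-1 0 0 0 0;-1 0 0 0 0;-1 0 0.2 0 0;-1 0 0.2 0 0")

```text
clock: 10.38
tcp_pos: [0.4724, 0.1037, 0.136]
orientation: [1.5, 2.76, -0.0]
contact_force: [-0.0, -0.1, 0.3]
grip_width: 0.0001
```

Run:
```python
from h import *
for n in ["side"]:
    p=eyes.grab_frame(n); a=p["color"][110:260,130:330] if n=="side" else p["color"][150:300,180:380]
    cv2.imwrite(f"pics/{n}5.png",cv2.resize(a,(800,600),interpolation=cv2.INTER_CUBIC))
```

```text
(no output)
```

View pics/side5.png

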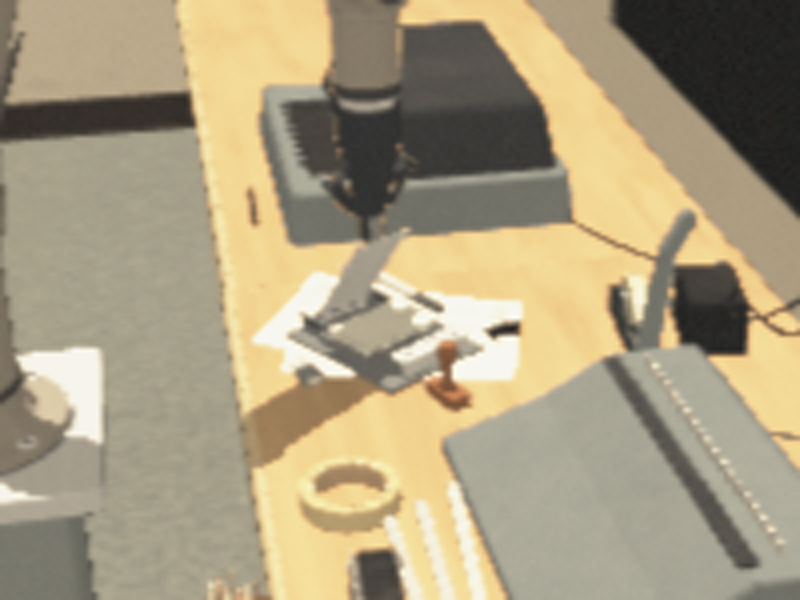

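The flap now leans forward at about 1.1 rad, still on the fingertip. I'll continue until it falls.

Call:
carry_out(series="-1 0 0.4 0 0;-1 0 0.4 0 0;-1 0 0.5 0 0;0 0 0 0 0;0 0 0 0 0")

```text
clock: 11.05
tcp_pos: [0.4882, 0.0794, 0.1231]
orientation: [-1.5, -2.76, -0.0]
contact_force: [0.1, -0.2, 0.4]
grip_width: 0.0002
```

Run:
```python
from h import *
for n in ["side"]:
    p=eyes.grab_frame(n); a=p["color"][110:260,130:330] if n=="side" else p["color"][150:300,180:380]
    cv2.imwrite(f"pics/{n}6.png",cv2.resize(a,(800,600),interpolation=cv2.INTER_CUBIC))
```

```text
(no output)
```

View pics/side6.png

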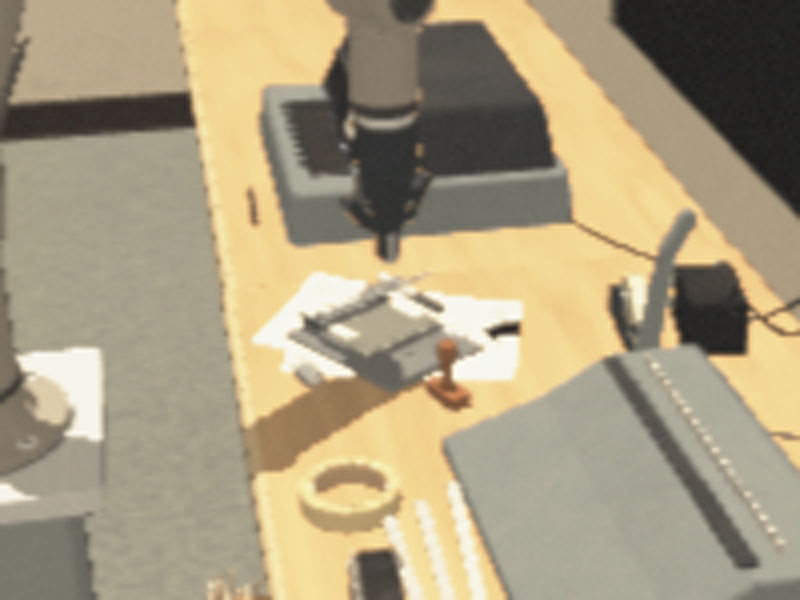

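Call:
carry_out(series="1.3 0 0 0 0;1.2 0 0 0 0;0 0 0 0 0")

```text
clock: 11.48
tcp_pos: [0.4739, 0.1017, 0.1233]
orientation: [-1.496, -2.762, -0.0]
contact_force: [0.4, 0.6, -0.0]
grip_width: 0.0001
```

Run:
```python
from h import *
o=r.get_obs(); print(o["clock"],o["tcp_pos"])
U={}
for n in ["side","scene","wrist"]:
    p=eyes.grab_frame(n); a=p["color"][110:260,130:330] if n=="side" else p["color"]
    cv2.imwrite(f"pics/{n}7.png",cv2.resize(a,(800,600),interpolation=cv2.INTER_CUBIC))
    for q in ["flap_edge","ridge_foot","hinge_mid","lip_mouth"]:
        m=spotter.mark_of(p,q); print(n,q,[(np.round(a["uv"]).tolist(),onz(p,a["uv"],{"hinge_mid":.0245,"lip_mouth":.03,"flap_edge":.055,"ridge_foot":.044}[q],o).round(3).tolist(),round(a["confidence"],2)) for a in m[:2]])
```

```text
11.475 [0.47390853 0.10168863 0.12331421]
side flap_edge [([236.0, 190.0], [0.521, 0.033, 0.055], 0.57)]
side ridge_foot [([226.0, 188.0], [0.484, 0.084, 0.044], 0.56)]
side hinge_mid [([213.0, 191.0], [0.425, 0.106, 0.024], 0.66)]
side lip_mouth [([238.0, 196.0], [0.528, 0.023, 0.03], 0.4)]
scene flap_edge [([263.0, 211.0], [0.506, 0.053, 0.055], 0.8)]
scene ridge_foot [([264.0, 221.0], [0.489, 0.083, 0.044], 0.58)]
scene hinge_mid [([264.0, 244.0], [0.45, 0.159, 0.024], 0.95)]
scene lip_mouth [([263.0, 209.0], [0.521, 0.025, 0.03], 0.59)]
wrist flap_edge []
wrist ridge_foot [([257.0, 232.0], [0.487, 0.086, 0.044], 0.84)]
wrist hinge_mid [([256.0, 110.0], [0.441, 0.154, 0.024], 0.73)]
wrist lip_mouth []
```

View pics/side7.png

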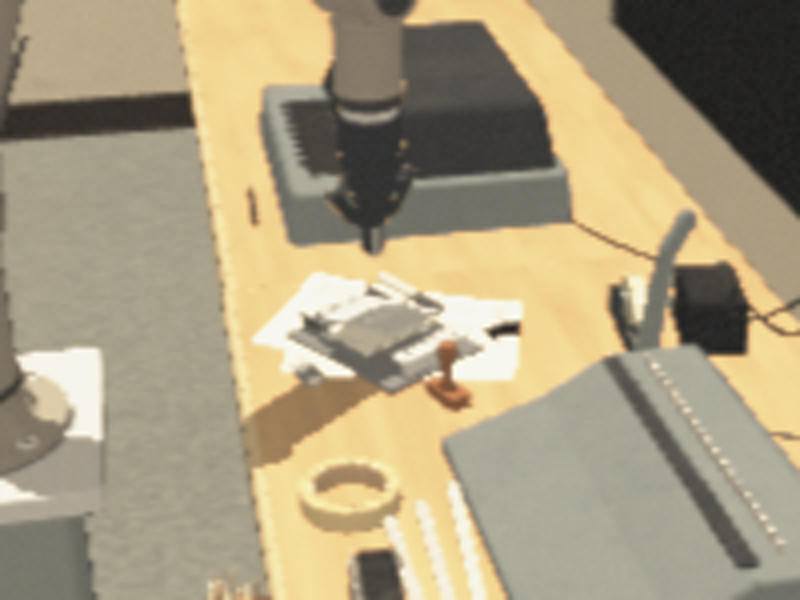

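View pics/wrist7.png

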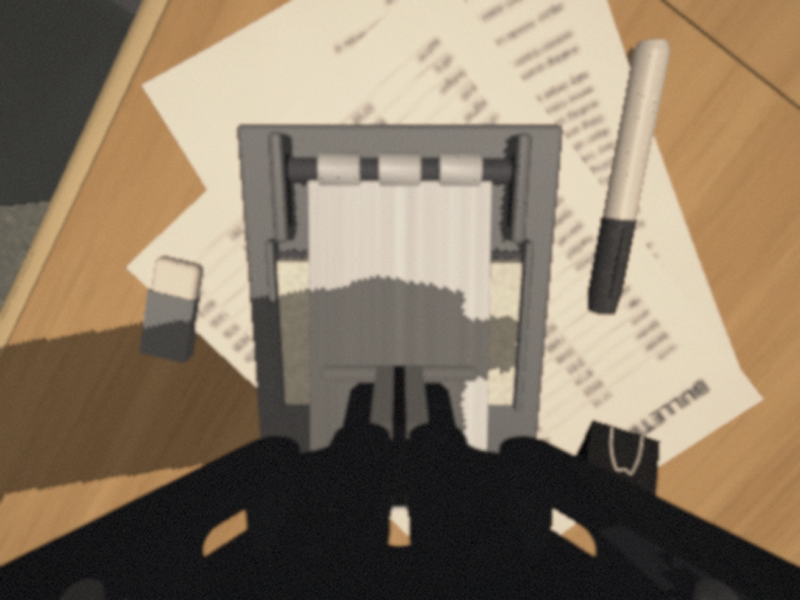

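The flap rests on the cards: its hinge is at view row 168 and its ridge foot at row 366. The fingertips are about 2 cm on the hinge side of the ridge and centred. I'll press down here.

Call:
carry_out(series="0 0 3 0 0;0 0 3 0 0;0 0 1.5 0 0;0 0 0.6 0 0;0 0 0.3 0 0;0 0 0.3 0 0;0 0 0.1 0 0;0 0 0 0 0")

```text
clock: 13.22
tcp_pos: [0.4751, 0.1001, 0.0354]
orientation: [1.5, 2.759, 0.001]
contact_force: [-0.5, -1.0, 2.3]
grip_width: -0.0003
```

Call:
carry_out(series="0 0 0.2 0 0;0 0 0.2 0 0;0 0 0 0 0")

```text
clock: 13.6
tcp_pos: [0.4755, 0.1, 0.0343]
orientation: [1.499, 2.757, -0.002]
contact_force: [-11.2, -6.5, 44.0]
grip_width: 0.0001
```

The flap is on its flat stop at 44 N, which is more than needed, so I'll ease off and push along in the same call.

Call:
carry_out(series="0 0 -0.2 0 0;-0.3 0 0 0 0;0 0 0 0 0")

```text
clock: 13.98
tcp_pos: [0.4755, 0.0998, 0.0345]
orientation: [-1.498, -2.761, -0.002]
contact_force: [-8.1, 2.5, 21.2]
grip_width: 0.0002
```

Call:
carry_out(series="0 0 -0.1 0 0;-0.4 0 0 0 0;-0.4 0 0 0 0;-0.3 0 0 0 0;0 0 0 0 0")

```text
clock: 14.6
tcp_pos: [0.4825, 0.0903, 0.0347]
orientation: [-1.499, -2.761, -0.004]
contact_force: [-2.8, 3.0, 6.8]
grip_width: 0.0001
```

Call:
carry_out(series="-0.4 0 0.1 0 0;-0.4 0 0 0 0;-0.4 0 0 0 0;0 0 0 0 0")

```text
clock: 15.1
tcp_pos: [0.4883, 0.0822, 0.0344]
orientation: [-1.496, -2.761, -0.006]
contact_force: [-7.7, 6.8, 17.0]
grip_width: -0.0002
```

```bash
cat > look.py <<'E'
from h import *
import sys
k=sys.argv[1]; o=r.get_obs(); print(o["clock"],o["tcp_pos"].round(4),o["contact_force"].round(1))
for n in ["wrist","side"]:
    p=eyes.grab_frame(n); a=p["color"][130:235,170:310] if n=="side" else p["color"]
    cv2.imwrite(f"pics/{n}{k}.png",cv2.resize(a,(800,600),interpolation=cv2.INTER_CUBIC))
    for q,z in [("hinge_mid",.0245),("ridge_foot",.027),("flap_edge",.027),("lip_mouth",.03)]:
        m=spotter.mark_of(p,q); print(n,q,[(np.round(a["uv"]).tolist(),onz(p,a["uv"],z,o).round(3).tolist(),round(a["confidence"],2)) for a in m[:1]])
E
python3 look.py 8
```

```text
15.1 [0.4883 0.0822 0.0344] [-7.7  6.8 17. ]
wrist hinge_mid [([250.0, 88.0], [0.447, 0.143, 0.024], 0.59)]
wrist ridge_foot []
wrist flap_edge []
wrist lip_mouth []
side hinge_mid [([218.0, 189.0], [0.45, 0.119, 0.024], 0.44)]
side ridge_foot [([230.0, 191.0], [0.503, 0.086, 0.027], 0.68)]
side flap_edge [([237.0, 198.0], [0.521, 0.01, 0.027], 0.51)]
side lip_mouth [([234.0, 194.0], [0.514, 0.042, 0.03], 0.61)]
```

View pics/wrist8.png

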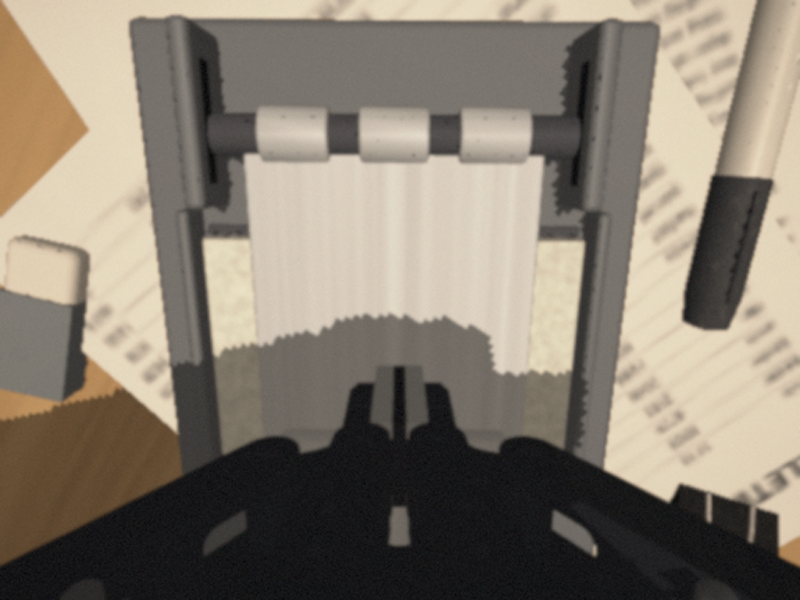

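View pics/side8.png

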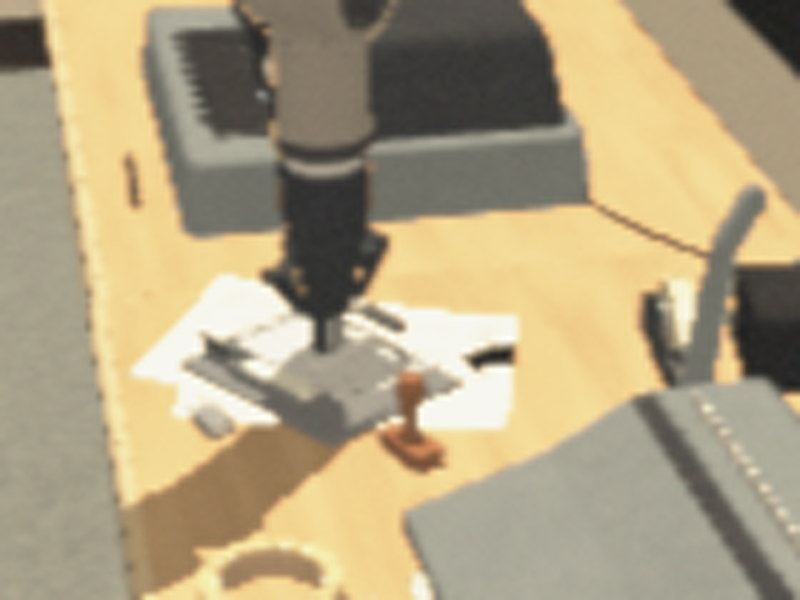

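The flap is flat and the carriage has begun to move (hinge at view row 135, slots still showing behind it). I'll carry on.

Call:
carry_out(series="-0.4 0 -0.05 0 0;-0.4 0 0 0 0;-0.4 0 0 0 0;-0.4 0 0 0 0;0 0 0 0 0")

```text
clock: 16.23
tcp_pos: [0.4929, 0.0747, 0.0343]
orientation: [-1.485, -2.758, -0.01]
contact_force: [-18.9, 21.6, 18.2]
grip_width: -0.0003
```

```bash
python3 look.py 9
```

```text
16.225 [0.4929 0.0747 0.0343] [-18.9  21.6  18.2]
wrist hinge_mid [([254.0, 86.0], [0.453, 0.136, 0.024], 0.85)]
wrist ridge_foot []
wrist flap_edge []
wrist lip_mouth []
side hinge_mid [([217.0, 190.0], [0.444, 0.107, 0.024], 0.62)]
side ridge_foot [([232.0, 192.0], [0.509, 0.077, 0.027], 0.56)]
side flap_edge [([240.0, 196.0], [0.54, 0.02, 0.027], 0.44)]
side lip_mouth [([236.0, 195.0], [0.52, 0.033, 0.03], 0.4)]
```

View pics/wrist9.png

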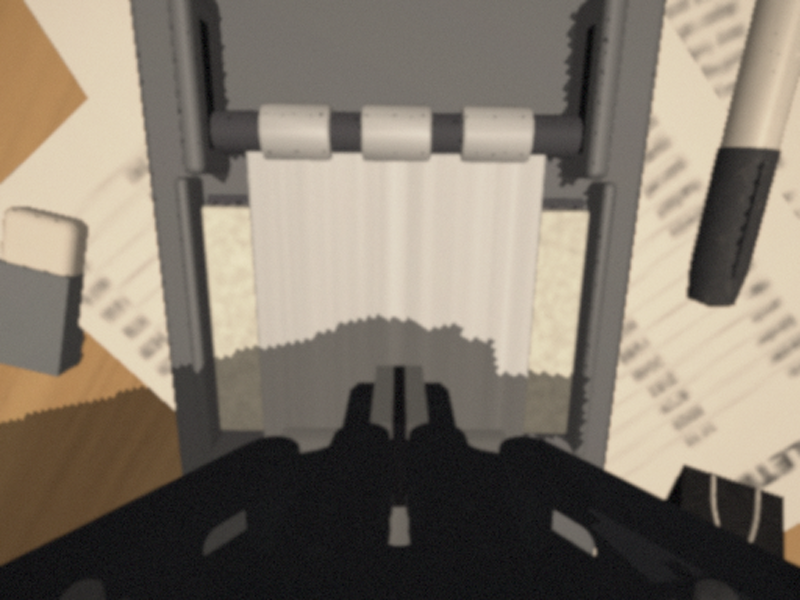

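The tool stopped advancing and force rose to 28 N along the tray. The hinge has moved about 18–20 mm, so the carriage is at its stop. I'll unload the push and lift straight up.

Call:
carry_out(series="0.3 0 -0.1 0 0;0.2 0 -0.2 0 0;0 0 -0.5 0 0;0 0 -2 0 0;0 0 -4 0 0;0 0 -4 0 0;0 0 0 0 0")

```text
clock: 17.6
tcp_pos: [0.497, 0.0699, 0.1444]
orientation: [1.498, 2.756, 0.006]
contact_force: [0.5, -0.7, -0.1]
grip_width: 0.0002
```

Call:
carry_out(series="3 0 -4 0 0;4 0 -4 0 0;4 0 -4 0 0;0 0 0 0 0")

```text
clock: 18.1
tcp_pos: [0.4348, 0.1651, 0.2639]
orientation: [1.491, 2.761, 0.006]
contact_force: [0.6, -0.9, -0.6]
grip_width: -0.0002
```

```bash
python3 look.py 10
```

```text
18.1 [0.4348 0.1651 0.2639] [ 0.6 -0.9 -0.6]
wrist hinge_mid [([251.0, 193.0], [0.453, 0.134, 0.025], 0.58)]
wrist ridge_foot []
wrist flap_edge []
wrist lip_mouth []
side hinge_mid [([216.0, 189.0], [0.439, 0.122, 0.024], 0.62)]
side ridge_foot [([230.0, 190.0], [0.506, 0.09, 0.027], 0.72)]
side flap_edge [([238.0, 194.0], [0.535, 0.046, 0.027], 0.52)]
side lip_mouth [([235.0, 195.0], [0.516, 0.037, 0.03], 0.63)]
```

View pics/wrist10.png

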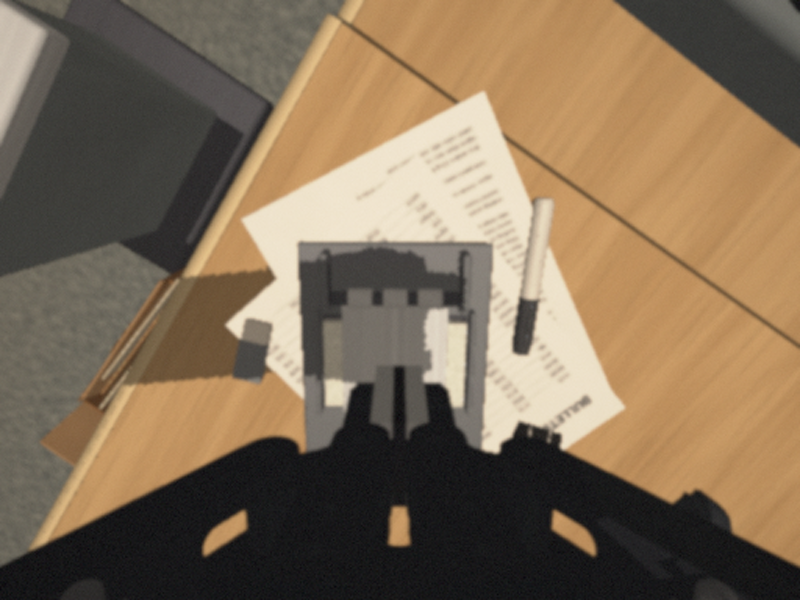

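View pics/side10.png

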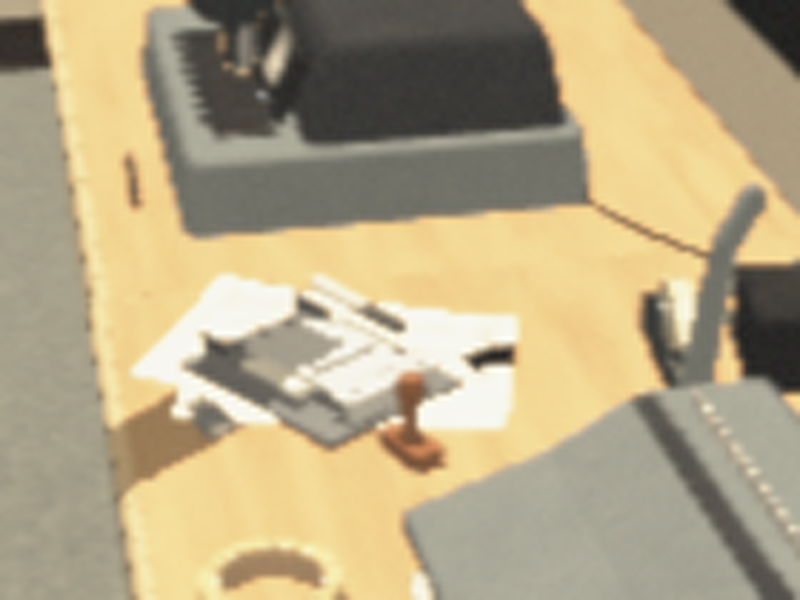

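Call:
carry_out(series="-4 0 0 0 0;-4 0 0 0 0;-4 0 0 0 0;-4 0 0 0 0;0 0 0 0 0")

```text
clock: 19.23
tcp_pos: [0.5233, 0.0235, 0.2609]
orientation: [-1.509, -2.755, 0.001]
contact_force: [-1.1, 0.8, -0.2]
grip_width: 0.0001
```

```bash
python3 look.py 11
python3 - <<'E'
from h import *
o=r.get_obs(); p=eyes.grab_frame("wrist")
a=p["color"]; cv2.imwrite("pics/w11c.png",cv2.resize(a[50:260,130:410],(800,600),interpolation=cv2.INTER_CUBIC))
d=np.array([.545,-.839]);
for c in [(.443,.151)]:
    # predicted pixels of hinge/ridge foot for several carriage values
    for k in (0,.010,.014,.02):
        h=np.array(c)+d*k; f=h+d*.085
        print(k,proj(p,[[*h,.0245],[*f,.027],[*(f+d*.006),.0355]],o).round(1).tolist())
E
```

```text
19.225 [0.5233 0.0235 0.2609] [-1.1  0.8 -0.2]
wrist hinge_mid [([255.0, 36.0], [0.453, 0.134, 0.025], 0.56)]
wrist ridge_foot [([258.0, 118.0], [0.5, 0.067, 0.027], 0.56)]
wrist flap_edge [([67.0, 274.0], [0.403, -0.217, 0.027], 0.49)]
wrist lip_mouth [([254.0, 157.0], [0.519, 0.03, 0.03], 0.85)]
side hinge_mid [([289.0, 195.0], [0.765, -0.008, 0.024], 0.73)]
side ridge_foot [([206.0, 204.0], [0.376, -0.015, 0.027], 0.52)]
side flap_edge [([242.0, 196.0], [0.547, 0.023, 0.027], 0.68)]
side lip_mouth [([240.0, 195.0], [0.542, 0.029, 0.03], 0.67)]
0 [[255.5, 19.8], [255.4, 107.0], [255.4, 113.0]]
0.01 [[255.5, 30.7], [255.4, 116.5], [255.4, 122.7]]
0.014 [[255.5, 35.0], [255.4, 120.3], [255.4, 126.5]]
0.02 [[255.5, 41.5], [255.4, 125.9], [255.4, 132.2]]
```

View pics/w11c.png

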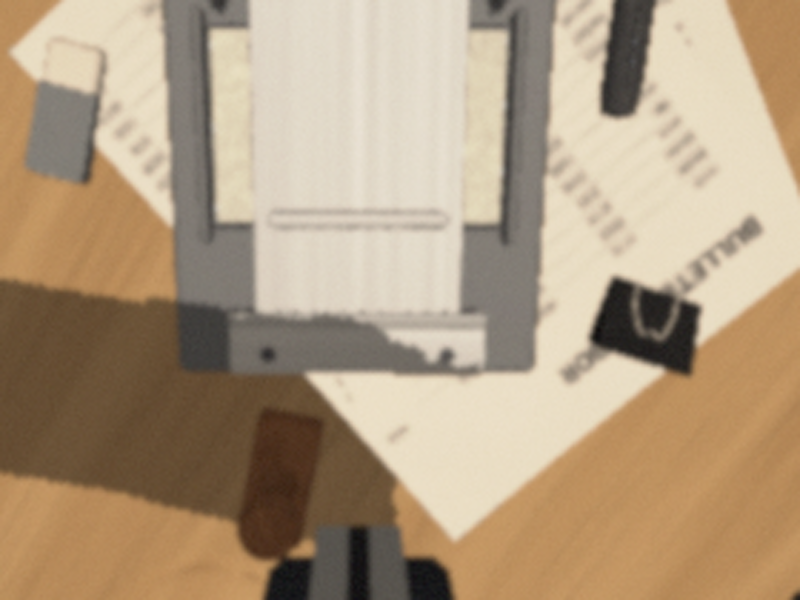

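Run:
```python
from h import *
o=r.get_obs(); p=eyes.grab_frame("wrist")
d=np.array([.545,-.839]); c0=np.array([.443,.151])
f=lambda u,v,z:(onz(p,(130+u*.35,50+v*.35),z,o)[:2]-c0)@d
print("ridge",f(358,209,.027),"card end @22",f(485,222,.022),"lip",f(358,313,.036),f(358,313,.03),"tray end z0/.02",f(360,372,0),f(360,372,.02))
print({n:[onz(p,a["uv"],0,o).round(3).tolist() for a in spotter.mark_of(p,n)[:1]] for n in ("stamp","clip","marker","eraser")})
```

```text
ridge 0.10225202527707797 card end @22 0.107499263066268 lip 0.14077277900994742 0.14180319980621084 tray end z0/.02 0.17253560761333483 0.16780800942280905
{'stamp': [[0.532, -0.046, 0.0]], 'clip': [[0.621, 0.103, 0.0]], 'marker': [[0.538, 0.205, 0.0]], 'eraser': [[0.381, 0.034, 0.0]]}
```

Ridge foot (crop row 209) lies about 5 mm short of the cards' end (row 222), which puts the carriage at about 0.020 m. The flap disappears under the lip at row 313. The four bystanders I could check (stamp, clip, marker, eraser) are where they were, so I'm handing in.

```bash
python3 -c "
from bench import r
print(r.hand_in())"
```

```text
the job is handed in; nothing more can be done
None
```

The tray looks shut: the flap is folded onto the cards and tucked under the lip, and it stayed there after I let go. I did it all with the closed fingertips on the flap's outer face. I handed in at about 19.5 s; the hand-in gives no verdict.

- **Carriage travel:** it pushed until the tool stopped moving at about 28 N along the tray. After letting go, the last wrist picture put the ridge about 5 mm short of the cards' end, so the carriage is at about 0.020 m. The network's hinge and ridge points read lower, about 14–18 mm. That is still at or above the 14 mm needed, and I trusted the measurement against the tray more.
- **Flap:** in the last pictures it goes under the lip along its whole width and lies flat. I judged the angle by eye; I didn't measure it.
- **Bystanders:** the stamp, clip, marker and eraser read within about 1 cm of where they first appeared. I didn't re-measure the tape roll, tape dispenser, stapler or pen, but the arm never worked near them.
- **Pressing force:** it peaked briefly at about 44 N through the fingertips when the flap met its flat stop. I eased off straight away. The 40 N limit is for the arm and gripper body, and I assumed it doesn't count the fingertips.
- **Side camera:** its position readings were noisy and disagreed with the wrist camera by a few centimetres, so I didn't use them.

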